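# Bed a square tube against the rail and end stop of a squaring jig

### The arm

A 7-joint arm with a two-finger parallel gripper is mounted at the origin on a cart in front of the work surface, level with it; the furniture and walls round the work are solid. World frame = base frame: x ahead of the robot, y to its left, z up, the work surface at z = 0. Lengths are in m, angles in rad, forces in N, time in s.
With the tool pointing down it reaches from about 0.4 to 0.85 m from the base axis. Payload 4.5 kg.
Tool frame: the origin (TCP) lies at the very end of the fingers, on their centre line; the grasp point (between the pads) lies 19 mm behind it; z points along the fingers, y is the line along which they close (so a half turn about z gives the same grasp; the last joint's range is limited). The gripper opens to 88 mm and grips with 3 to 60 N. Pads are 18 mm wide; open, the fingers measure 123 mm over their backs; the gripper's body (75 mm by 187 mm) begins 45 mm behind the grasp point.
Start: joints at [1.361, 0.689, -0.195, 1.565, 0.157, 0.902, -0.215], TCP at [0.151, -0.607, 0.239] pointing down, gripper open.
Joint ranges: [-3.01, 3.01], [-0.46, 2.08], [-1.47, 1.51], [0.13, 2.56], [-1, 4.14], [0.04, 2.09], [-2.66, 2.66]. Speed limits (rad/s): [2.57, 2.57, 3.14, 3.14, 3.14, 3.14, 3.14].

### API

Orientations are given as a unit quaternion [x, y, z, w].
In Python, from plant import r gives the robot as it stands. The module is installed in compiled form; this text tells all that it offers.
- The arm moves only by the tool step_arm, never from a script. Its argument "increments" is a list of rows, each a list of 2 entries, a list of its own where there are three numbers: the shift along the world's x, y, z in cm, then the turn, a rotation vector about the world's x, y, z in degrees. A call has exactly 10 rows; each row shifts and turns the commanded pose from where the row before left it; what a row does not reach is not made up. A row lasts 1/10 s, in which the tool goes at most 50 mm and 8.59 degrees, less where a joint would pass 70% of its speed; a pose out of reach is approached as far as the arm can. A call is refused whole if a number of a shift passes 5 or a number of a turn 8.59, either way. A call with a gripper value outside its range is refused whole. "fingers" is the opening, from 0 (shut) to 1 (fully open), set as the call begins (left out, the last holds). The fingers move at their own pace and stop on an object; "grip_force" is the grip in N (left out, the last holds). Time passes only in rows, so rows that do not move let the fingers close, or fill a call up. It gives the time, the measured TCP pose, the force, the opening and the grip force at its end, in the units of the state.
- r.get_state(): the state, without advancing time (a new reading comes with each control period).
- r.snapshot(name): name is "scene" or "side" or "wrist"; returns (picture, depth): 400x640x3 uint8, red, green, blue; 400x640 float32, m along the optical axis (not along the pixel's ray), 0 where there is no reading.
- r.calibration(name): a dict with "fov_y" (degrees; the focal length in pixels is half the picture's height over the tangent of half this angle, whatever the lens; pixels are square), "cx", "cy" (the principal point, pixels), "R" (3x3) and "t" (3): a world point X has camera coordinates R X + t. Camera axes: x right, y down, z forward; pixel columns grow to the right and rows downward; lengths in m; the calibration is good to about 2 mm. A picture is of the moment at which its call begins: read the wrist's pose just before it. calibration takes no time and is no camera call; for the wrist camera it gives the pose at the moment of the call.
- r.finish_job(): hands the job in; it is judged then, once.
The state is a dict: "clock": time; "q": joint angles; "qd": joint speeds; "joint_torque": joint torques, N m; "tool_pos": TCP position; "eef_rot": TCP orientation; "contact_force": force on the tool from outside, world axes, zero at the start; "moment": the same for the moment, N m; "opening": opening from 0.0 (shut) to 1.0 (fully open); "finger_force": force on a finger pad.
Only numpy, scipy, OpenCV 4.12 (cv2) and the standard library are available. Lean on these libraries where they do the work, as an engineer would, in place of code of your own. Each camera call takes 0.05 s, during which the arm holds its last target. There are 200 camera calls.

### The job

Square the loose steel tube up in the jig: push it against the long rail, first on the half next to the blue stop and then on its other half, repeated in turn until it lies flush along the rail, and then push it endways along the rail, still flush, against the blue stop, and leave it there. Finish each of these pushes with a firm level press held for a second, about 21 N along the push without bearing down on the tube, so that the rail or the stop really takes some 14 N; never push the tube or the jig with more than 30 N, do not tip it, and leave the tin, the caliper and the ground block round the jig where they are.

Things in the scene. Friction and masses are not known exactly. Their poses are not given: they have to be found in the camera images.
- jig: Fixed squaring jig on the table, pose differs each time: a bright steel rail with a blue end stop square to it at its right-hand end. Origin at table level in the inner corner, where rail face and stop face meet. x points from the robot side into the rail (normal to it), y runs along the rail away from the stop, z up.
- rail: The jig's rigid rail, 40 mm high, 6 mm thick; same frame as the jig. Its flat working face is the plane x = 0, looks to -x (towards the robot) and runs from y = -25 to y = 360 mm. Behind it, up to x = 45 mm, are its foot, gussets and screws, all lower than 40 mm.
- stop: The jig's rigid blue stop block, 38 mm high with its screw heads; same frame as the jig. Its working face is the plane y = 0, looks to +y; the block reaches from x = -56 mm to the rail, and from y = -22 mm to 0.
- tube: Loose square steel tube, flat black end caps, 30 x 30 x 220 mm, 0.35 to 0.65 kg, on the robot side of the rail, askew by up to 0.2 rad, 30 to 70 mm short of the stop. Origin at the centre of its underside; y along the tube (about the jig's y), x towards the rail. Friction on the table 0.45 to 0.75: bearing down eats the push. Pushed 40 to 55 mm off the middle, its other end swings out least.
- tube_stop_end (a point): Point on the tube at the end facing the stop: x +15 (face that goes on the rail), y -110, z +15 mm in the tube's frame.
- tube_free_end (a point): Point on the tube at the other end: x +15 (face that goes on the rail), y +110, z +15 mm in the tube's frame.
- tip_tin: Bystander: closed teal tin, 66 x 96 x 31 mm, left of the jig. Origin at the centre of its underside.
- caliper: Bystander: slide caliper lying flat, 64 x 217 x 9 mm, behind the rail. Origin at the centre of its underside.
- ground_block: Bystander: grey ground steel block with holes, 51 x 76 x 25 mm, behind the rail. Origin at the centre of its underside.

How it is judged:
By the outcome, as a careful person would: the job done as asked, in the order asked, and still so for the second after the job is handed in, with the robot touching nothing.
It also fails if it takes over 72 s, if anything falls off the work surface, if the arm or the gripper's body presses on something with over 40 N, if the wrist force passes 120 N, or if a joint passes its speed limit or range.

## Working session

There is one attempt and no reset: what is moved stays moved. The work goes in short steps, Python scripts to look and compute and a tool call to move; the robot and the scene stay as the last step left them, time stands still between calls to the robot, and variables do not carry over. Pictures are saved under pics/ and viewed, at most 10 in all, crops included, and the job is handed in when it is done.

Besides the shell and the picture viewer there is one more tool, called after ">>>" by a JSON object that holds its "method" and its "body". step_arm: Moves the arm, as the interface text tells. Its arguments: {"type":"object","properties":{"increments":{"type":"array","items":{"type":"array"}},"fingers":{"type":"number"},"grip_force":{"type":"number"}},"required":["increments"]}

```bash
mkdir -p pics; cat > h.py <<'E'
from plant import r
import numpy as np, cv2
def cam(n):
    c=r.calibration(n); f=200/np.tan(np.radians(c["fov_y"])/2); return c,f
def ray(n,u,v,z,c=None):
    c,f=cam(n) if c is None else c
    R=np.array(c["R"]);t=np.array(c["t"]);o=-R.T@t
    d=R.T@np.array([(u-c["cx"])/f,(v-c["cy"])/f,1]); return o+d*(z-o[2])/d[2]
def cloud(n,dep,c=None):
    c,f=cam(n) if c is None else c
    R=np.array(c["R"]);t=np.array(c["t"])
    v,u=np.mgrid[0:400,0:640]
    P=np.stack([(u-c["cx"])/f*dep,(v-c["cy"])/f*dep,dep],-1)
    return (P-t)@R
E
python3 - <<'E'
from h import *
s=r.get_state();print({k:np.round(v,3).tolist() for k,v in s.items()})
for n in("scene","side"):
    p,d=r.snapshot(n);cv2.imwrite(f"pics/{n}0.png",p[...,::-1]);np.savez(f"{n}0",p=p,d=d);c,f=cam(n);print(n,f,np.round(-np.array(c["R"]).T@c["t"],3))
E
```

```text
{'clock': 0.0, 'q': [1.361, 0.69, -0.195, 1.566, 0.157, 0.902, -0.215], 'qd': [0.0, -0.0, 0.001, 0.0, 0.001, -0.0, -0.0], 'joint_torque': [-0.001, -52.756, -1.267, -15.342, -0.052, 0.007, 0.0], 'tool_pos': [0.151, -0.606, 0.238], 'eef_rot': [0.993, 0.122, -0.0, -0.001], 'contact_force': [0.702, 0.056, -0.115], 'moment': [0.034, 0.043, -0.063], 'finger_force': 0.0, 'opening': 1.001}
scene 374.30559079144786 [ 0.178 -0.192  0.626]
side 506.06122642513935 [ 0.325 -0.598  0.611]
```

View pics/scene0.png

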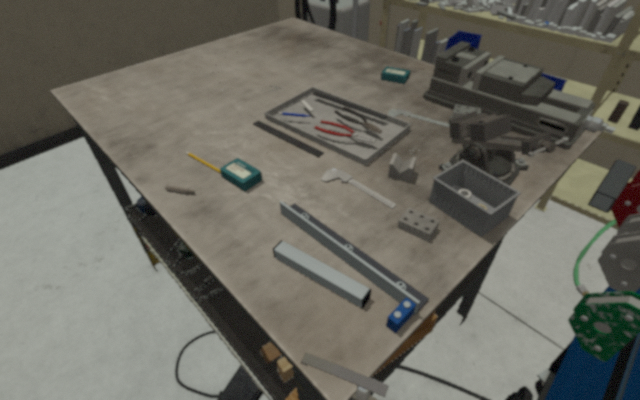

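View pics/side0.png

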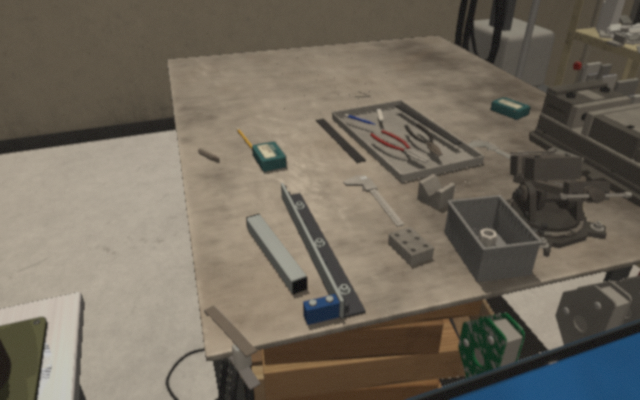

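The pictures show the tube at scene (275,248)–(365,298), the rail at (283,207)–(420,300) and the blue stop at (402,314). The tin is at (240,172), beyond the rail's far end. In the side view the tube runs (250,220)–(300,285) and the stop is at (322,308).

```bash
python3 - <<'E'
from h import *
for n,box in(("scene",(260,190,440,340)),("side",(230,180,370,330))):
    z=np.load(f"{n}0.npz");P=cloud(n,z["d"]);p=z["p"].astype(int)
    m=np.zeros((400,640),bool);x0,y0,x1,y1=box;m[y0:y1,x0:x1]=1;m&=z["d"]>0
    tb=m&(P[...,2]<.006)&(P[...,2]>-.01);print(n,"table z",np.median(P[tb][:,2]))
    blue=m&(p[...,2]>p[...,0]+40)
    q=P[blue];print("stop",q.min(0).round(3),q.max(0).round(3),np.median(q,0).round(3))
    hb=q[q[:,2]>.028]
    print(" stop top rect",cv2.minAreaRect(hb[:,:2].astype(np.float32)*1000))
    hi=m&~blue&(P[...,2]>.022)&(P[...,2]<.05)
    k,l,s,c=cv2.connectedComponentsWithStats(hi.astype(np.uint8))
    for i in range(1,k):
        if s[i,4]>60:
            q=P[l==i];rt=cv2.minAreaRect(q[:,:2].astype(np.float32)*1000)
            print(s[i],"z",np.percentile(q[:,2],[5,50,95]).round(3),np.round(cv2.boxPoints(rt)).tolist(),np.round(rt[1]),round(rt[2],2))
E
```

```text
scene table z 0.0006730659717369537
stop [ 0.496 -0.051  0.003] [ 0.555 -0.019  0.037] [ 0.522 -0.042  0.034]
 stop top rect ((524.6795043945312, -39.3641242980957), (21.924280166625977, 55.81270980834961), 88.67565155029297)
[431 190   9  12  76] z [0.024 0.034 0.047] [[829.0, 68.0], [834.0, 67.0], [839.0, 94.0], [834.0, 95.0]] [27.  5.] 80.1
[ 280  201  140  112 1205] z [0.023 0.036 0.042] [[538.0, -52.0], [563.0, -54.0], [586.0, 329.0], [561.0, 331.0]] [384.  25.] 86.51
[399 207  41  29 560] z [0.023 0.026 0.027] [[712.0, 102.0], [721.0, 26.0], [777.0, 32.0], [768.0, 108.0]] [56. 77.] 6.81
[ 273  240   99   63 1569] z [0.025 0.03  0.032] [[461.0, 241.0], [495.0, 24.0], [527.0, 29.0], [493.0, 246.0]] [ 32. 220.] 8.91
[388 309  13  15  66] z [0.025 0.037 0.04 ] [[497.0, -44.0], [519.0, -44.0], [520.0, -28.0], [497.0, -28.0]] [16. 23.] 89.05
side table z 0.0015550742517807725
stop [ 0.496 -0.051  0.032] [ 0.551 -0.03   0.038] [ 0.523 -0.044  0.035]
 stop top rect ((523.5526733398438, -40.25801086425781), (21.343284606933594, 55.27364730834961), 89.7853775024414)
[ 281  182   64  134 1208] z [0.023 0.036 0.042] [[495.0, -52.0], [561.0, -54.0], [572.0, 332.0], [505.0, 334.0]] [387.  66.] 88.48
[ 246  213   62   73 1372] z [0.025 0.031 0.033] [[460.0, 243.0], [494.0, 23.0], [525.0, 28.0], [491.0, 248.0]] [ 31. 223.] 8.79
```

```bash
python3 - <<'E'
from h import *
for n,box in(("scene",(260,190,440,340)),("side",(230,180,370,330))):
    z=np.load(f"{n}0.npz");P=cloud(n,z["d"]);p=z["p"].astype(int)
    m=np.zeros((400,640),bool);x0,y0,x1,y1=box;m[y0:y1,x0:x1]=1;m&=z["d"]>0
    blue=(p[...,2]>p[...,0]+40)
    q=P[m&(P[...,2]>.036)&(P[...,2]<.044)&~blue&(P[...,0]>.535)&(P[...,1]>-.01)]
    L=cv2.fitLine((q[:,:2]*1000).astype(np.float32),cv2.DIST_HUBER,0,.01,.01).ravel()
    print(n,len(q),"railtop angle deg",np.degrees(np.arctan2(-L[0],L[1])) if L[1]>0 else np.degrees(np.arctan2(L[0],-L[1])),"x at y=0:",L[2]-L[3]*L[0]/L[1],"x at y=300",L[2]+(300-L[3])*L[0]/L[1])
    q=P[m&(P[...,2]>.012)&(P[...,2]<.032)&~blue&(P[...,0]>.54)&(P[...,0]<.57)&(P[...,1]>.03)&(P[...,1]<.32)]
    for a in(.05,.1,.15,.2,.25,.3):
        k=q[abs(q[:,1]-a)<.02];print(a,len(k),np.percentile(k[:,0],[10,50,90]).round(4) if len(k) else 0)
z=np.load("scene0.npz");P=cloud("scene",z["d"]);h=P[155:195,215:266].reshape(-1,3);h=h[h[:,2]>.015]
print("tin",h.min(0).round(3),h.max(0).round(3))
E
```

```text
scene 528 railtop angle deg -1.3338923 x at y=0: 555.9142 x at y=300 562.8997
0.05 108 [0.5546 0.5555 0.5564]
0.1 96 [0.5557 0.5566 0.5573]
0.15 85 [0.5569 0.5577 0.5586]
0.2 78 [0.5581 0.559  0.5598]
0.25 75 [0.5592 0.5602 0.5612]
0.3 62 [0.5602 0.5613 0.5622]
side 425 railtop angle deg -1.2632886 x at y=0: 554.66187 x at y=300 561.2775
0.05 61 [0.5535 0.554  0.5545]
0.1 55 [0.5546 0.5551 0.5557]
0.15 47 [0.5556 0.5562 0.557 ]
0.2 41 [0.5566 0.5573 0.5579]
0.25 39 [0.558  0.5585 0.559 ]
0.3 33 [0.559  0.5595 0.5601]
tin [ 0.178 -0.192  0.015] [0.615 0.555 0.626]
```

>>> {"method": "step_arm", "body": {"increments": [[[3.5,2.5,0],[0,0,0]],[[3.5,3,0],[0,0,0]],[[3.5,3,0],[0,0,0]],[[3.5,3,0],[0,0,0]],[[3.5,3,0],[0,0,0]],[[3.5,3.5,0],[0,0,0]],[[3,3.5,0],[0,0,0]],[[2,4,0],[0,0,0]],[[1,4,0],[0,0,0]],[[0,4,0],[0,0,0]]], "fingers": 0}}

```text
clock: 1.1
tool_pos: [0.4226, -0.2692, 0.2385]
eef_rot: [0.992, 0.123, 0.001, -0.0]
contact_force: [1.1, -0.5, 0.5]
opening: 0.117
finger_force: 0.0
```

>>> {"method": "step_arm", "body": {"increments": [[[1,4,-1.5],[0,0,-2]],[[1,4,-1.5],[0,0,-2]],[[0.4,4,-1.5],[0,0,-2]],[[0,4,-1.5],[0,0,-2]],[[0,4,-1.5],[0,0,-2]],[[0,4,-1],[0,0,-2]],[[0,4,-1],[0,0,-2]],[[0,4,-1],[0,0,-1.3]],[[0,4,-1],[0,0,0]],[[0,0,0],[0,0,0]]]}}

```text
clock: 2.1
tool_pos: [0.4443, 0.0954, 0.1225]
eef_rot: [1.0, -0.006, -0.001, -0.002]
contact_force: [0.2, -0.4, -0.7]
opening: 0.003
finger_force: 0.0
```

>>> {"method": "step_arm", "body": {"increments": [[[0,-0.7,-2],[0,0,-0.6]],[[0,0,-2],[0,0,0]],[[0,0,-2],[0,0,0]],[[0,0,-2],[0,0,0]],[[0,0,-1.5],[0,0,0]],[[0,0,-1],[0,0,0]],[[0,0,-0.4],[0,0,0]],[[0,0,0],[0,0,0]],[[0.8,0,0],[0,0,0]],[[0.8,0,0],[0,0,0]]]}}

```text
clock: 3.1
tool_pos: [0.4671, 0.0825, 0.0197]
eef_rot: [1.0, -0.017, -0.004, 0.001]
contact_force: [0.3, -0.3, -0.6]
opening: 0.005
finger_force: 0.0
```

```bash
python3 - <<'E'
from h import *
s=r.get_state();print({k:np.round(s[k],4).tolist() for k in("tool_pos","eef_rot","contact_force","moment")})
p,d=r.snapshot("side");cv2.imwrite("pics/side1.png",cv2.resize(p[150:350,180:420,::-1],None,fx=3,fy=3))
E
```

```text
{'tool_pos': [0.4671, 0.0825, 0.0197], 'eef_rot': [0.9998, -0.0168, -0.0043, 0.0009], 'contact_force': [0.348, -0.3489, -0.6255], 'moment': [0.042, 0.0034, 0.0263]}
```

View pics/side1.png

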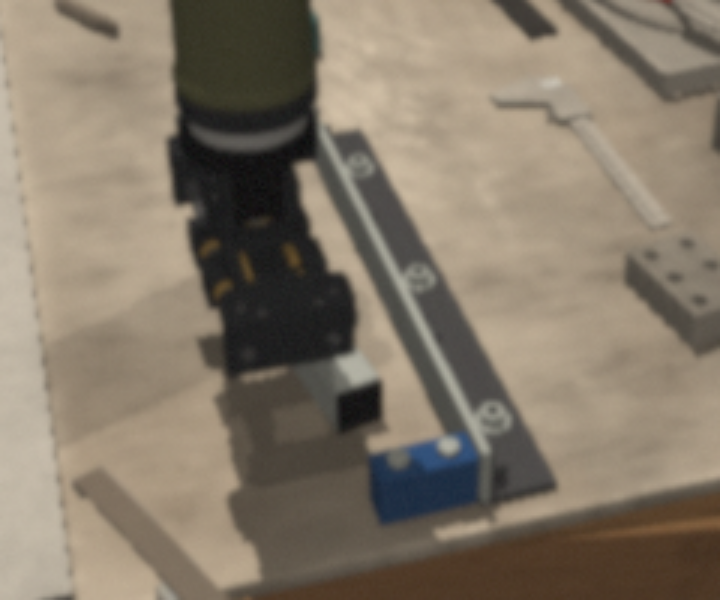

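The gripper stands on the robot side of the stop-side half of the tube, clear of the stop. The tube end is at about (355,400), and the stop is at (425,475).

>>> {"method": "step_arm", "body": {"increments": [[[0.3,0,-0.2],[0,0,0]],[[0.3,0,-0.2],[0,0,0]],[[0.3,0,0],[0,0,0]],[[0.3,0,0],[0,0,0]],[[0.3,0,0],[0,0,0]],[[0.3,0,0],[0,0,0]],[[0.3,0,0],[0,0,0]],[[0.3,0,0],[0,0,0]],[[0.3,0,0],[0,0,0]],[[0.3,0,0],[0,0,0]]]}}

```text
clock: 4.15
tool_pos: [0.4955, 0.0825, 0.015]
eef_rot: [1.0, -0.017, -0.006, 0.001]
contact_force: [-3.9, 1.3, 1.1]
opening: -0.001
finger_force: 2.3
```

>>> {"method": "step_arm", "body": {"increments": [[[0.2,0,0],[0,0,0]],[[0.2,0,0],[0,0,0]],[[0.2,0,0],[0,0,0]],[[0.2,0,0],[0,0,0]],[[0.1,0,0],[0,0,0]],[[0.1,0,0],[0,0,0]],[[0.1,0,0],[0,0,0]],[[0.1,0,0],[0,0,0]],[[0.1,0,0],[0,0,0]],[[0.1,0,0],[0,0,0]]]}}

```text
clock: 5.15
tool_pos: [0.508, 0.0837, 0.0148]
eef_rot: [1.0, -0.016, -0.007, 0.001]
contact_force: [-5.3, 3.1, -0.1]
opening: 0.002
finger_force: 2.3
```

>>> {"method": "step_arm", "body": {"increments": [[[0.1,0,0],[0,0,0]],[[0.1,0,0],[0,0,0]],[[0.1,0,0],[0,0,0]],[[0.1,0,0],[0,0,0]],[[0.1,0,0],[0,0,0]],[[0.05,0,0],[0,0,0]],[[0.05,0,0],[0,0,0]],[[0.05,0,0],[0,0,0]],[[0,0,0],[0,0,0]],[[0,0,0],[0,0,0]]]}}

```text
clock: 6.15
tool_pos: [0.5152, 0.0829, 0.0148]
eef_rot: [1.0, -0.016, -0.006, 0.001]
contact_force: [-5.9, 2.2, -1.0]
opening: 0.007
finger_force: 2.8
```

>>> {"method": "step_arm", "body": {"increments": [[[0.05,0,0],[0,0,0]],[[0.05,0,0],[0,0,0]],[[0.05,0,0],[0,0,0]],[[0.05,0,0],[0,0,0]],[[0,0,0],[0,0,0]],[[0,0,0],[0,0,0]],[[0,0,0],[0,0,0]],[[0,0,0],[0,0,0]],[[0,0,0],[0,0,0]],[[0,0,0],[0,0,0]]]}}

```text
clock: 7.15
tool_pos: [0.5152, 0.0829, 0.0147]
eef_rot: [1.0, -0.016, -0.008, 0.001]
contact_force: [-8.3, 3.0, 1.9]
opening: 0.006
finger_force: 4.2
```

>>> {"method": "step_arm", "body": {"increments": [[[0.1,0,0],[0,0,0]],[[0.1,0,0],[0,0,0]],[[0.1,0,0],[0,0,0]],[[0.1,0,0],[0,0,0]],[[0,0,0],[0,0,0]],[[0,0,0],[0,0,0]],[[0,0,0],[0,0,0]],[[0,0,0],[0,0,0]],[[0,0,0],[0,0,0]],[[0,0,0],[0,0,0]]]}}

```text
clock: 8.15
tool_pos: [0.5152, 0.0829, 0.0147]
eef_rot: [1.0, -0.016, -0.012, 0.001]
contact_force: [-13.8, 4.2, 8.2]
opening: 0.003
finger_force: 7.4
```

>>> {"method": "step_arm", "body": {"increments": [[[0,0,0.1],[0,0,0]],[[0,0,0.1],[0,0,0]],[[0,0,0.1],[0,0,0]],[[0.1,0,0.1],[0,0,0]],[[0.1,0,0],[0,0,0]],[[0,0,0],[0,0,0]],[[0,0,0],[0,0,0]],[[0,0,0],[0,0,0]],[[0,0,0],[0,0,0]],[[0,0,0],[0,0,0]]]}}

```text
clock: 9.15
tool_pos: [0.5149, 0.0828, 0.017]
eef_rot: [1.0, -0.016, -0.015, 0.002]
contact_force: [-15.1, 4.1, -6.2]
opening: 0.004
finger_force: 7.2
```

>>> {"method": "step_arm", "body": {"increments": [[[0.1,0,0],[0,0,0]],[[0.1,0,0],[0,0,0]],[[0.1,0,0],[0,0,0]],[[0.1,0,0],[0,0,0]],[[0.05,0,0],[0,0,0]],[[0,0,0],[0,0,0]],[[0,0,0],[0,0,0]],[[0,0,0],[0,0,0]],[[0,0,0],[0,0,0]],[[0,0,0],[0,0,0]]]}}

```text
clock: 10.15
tool_pos: [0.5151, 0.0828, 0.0163]
eef_rot: [1.0, -0.015, -0.019, 0.002]
contact_force: [-19.1, 4.8, -4.8]
opening: 0.006
finger_force: 10.1
```

>>> {"method": "step_arm", "body": {"increments": [[[0.1,0,-0.1],[0,0,0]],[[0.1,0,0],[0,0,0]],[[0,0,0],[0,0,0]],[[0,0,0],[0,0,0]],[[0,0,0],[0,0,0]],[[0,0,0],[0,0,0]],[[0,0,0],[0,0,0]],[[0,0,0],[0,0,0]],[[0,0,0],[0,0,0]],[[0,0,0],[0,0,0]]]}}

```text
clock: 11.15
tool_pos: [0.5152, 0.0828, 0.0153]
eef_rot: [1.0, -0.015, -0.021, 0.002]
contact_force: [-23.8, 4.9, -3.1]
opening: 0.003
finger_force: 11.6
```

>>> {"method": "step_arm", "body": {"increments": [[[-0.1,0,-0.05],[0,0,0]],[[0,0,0],[0,0,0]],[[0,0,0],[0,0,0]],[[0,0,0],[0,0,0]],[[0,0,0],[0,0,0]],[[0,0,0],[0,0,0]],[[0,0,0],[0,0,0]],[[0,0,0],[0,0,0]],[[0,0,0],[0,0,0]],[[0,0,0],[0,0,0]]]}}

```text
clock: 12.15
tool_pos: [0.5152, 0.0828, 0.0151]
eef_rot: [1.0, -0.015, -0.02, 0.002]
contact_force: [-22.0, 3.6, -1.6]
opening: 0.009
finger_force: 11.1
```

```bash
cat > m.py <<'E'
from h import *
import sys
def meas(n):
    s=r.get_state();print({k:np.round(s[k],4).tolist() for k in("clock","tool_pos","eef_rot","contact_force")})
    p,d=r.snapshot(n);P=cloud(n,d);p=p.astype(int);hs=cv2.cvtColor(p.astype(np.uint8),cv2.COLOR_RGB2HSV)
    blue=p[...,2]>p[...,0]+40
    m=(d>0)&~blue&(P[...,0]>.44)&(P[...,0]<.60)&(P[...,1]>-.06)&(P[...,1]<.34)&(P[...,2]>.024)&(P[...,2]<.044)
    q=P[m]
    for a in np.arange(-.04,.33,.03):
        k=q[abs(q[:,1]-a)<.006]
        t=k[(k[:,2]>.027)&(k[:,2]<.034)&(k[:,0]<.556+.0227*a)]
        rl=k[(k[:,2]>.037)]
        print(round(a,2),len(t),np.percentile(t[:,0],[5,95]).round(4) if len(t)>5 else 0,len(rl),np.percentile(rl[:,0],[5,95]).round(4) if len(rl)>3 else 0)
    t=q[(q[:,2]>.027)&(q[:,2]<.034)&(q[:,0]<.548)]
    print("y range",np.percentile(t[:,1],[.5,99.5]).round(4) if len(t) else 0)
    cv2.imwrite(f"pics/{sys.argv[2]}.png",cv2.resize(p[180:350,230:450,::-1].astype(np.uint8),None,fx=3,fy=3))
meas(sys.argv[1])
E
python3 m.py scene s2
```

```text
{'clock': 12.15, 'tool_pos': [0.5152, 0.0828, 0.0151], 'eef_rot': [0.9997, -0.0152, -0.0197, 0.0023], 'contact_force': [-21.9738, 3.5737, -1.6275]}
-0.04 7 [0.5116 0.5525] 89 [0.5064 0.5575]
-0.01 11 [0.553  0.5546] 22 [0.5536 0.5588]
0.02 1 0 0 0
0.05 15 [0.5246 0.5398] 2 0
0.08 10 [0.5058 0.5076] 9 [0.507  0.5083]
0.11 0 0 0 0
0.14 0 0 0 0
0.17 27 [0.5283 0.5484] 0 0
0.2 0 0 0 0
0.23 14 [0.5289 0.5368] 0 0
0.26 6 [0.5596 0.5612] 12 [0.5597 0.5654]
0.29 7 [0.5606 0.5616] 13 [0.5605 0.566 ]
0.32 7 [0.5605 0.5625] 14 [0.5618 0.5687]
y range [-0.0494  0.2436]
```

View pics/s2.png

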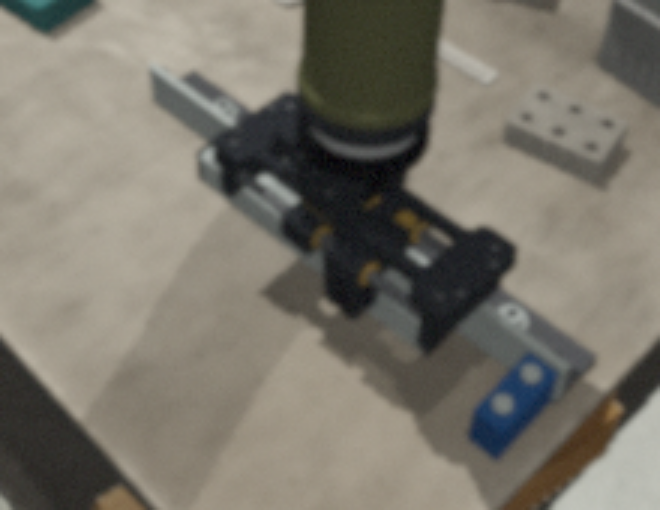

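The finger presses at the stop half, and the tube lies along the rail with only about 1 mm of misalignment at most. Its free end is near (205,165) in the crop. Next is the other half.

>>> {"method": "step_arm", "body": {"increments": [[[-1,0,0],[0,0,0]],[[-1,0,0],[0,0,0]],[[-1,0,0],[0,0,0]],[[0,3,0],[0,0,0]],[[0,3.5,0],[0,0,0]],[[0,3,0],[0,0,0]],[[0,0,0],[0,0,0]],[[0,0,0],[0,0,0]],[[0,0,0],[0,0,0]],[[0,0,0],[0,0,0]]]}}

```text
clock: 13.2
tool_pos: [0.5007, 0.1756, 0.0177]
eef_rot: [1.0, -0.018, -0.005, 0.002]
contact_force: [0.6, 0.7, -0.6]
opening: 0.004
finger_force: 0.0
```

>>> {"method": "step_arm", "body": {"increments": [[[0.5,0,0],[0,0,0]],[[0.5,0,0],[0,0,0]],[[0.3,0,0],[0,0,0]],[[0.2,0,0],[0,0,0]],[[0.2,0,0],[0,0,0]],[[0.2,0,0],[0,0,0]],[[0.2,0,0],[0,0,0]],[[0.2,0,0],[0,0,0]],[[0.1,0,0],[0,0,0]],[[0,0,0],[0,0,0]]]}}

```text
clock: 14.2
tool_pos: [0.5173, 0.1772, 0.0173]
eef_rot: [1.0, -0.016, -0.011, 0.002]
contact_force: [-11.9, -1.2, 9.3]
opening: 0.008
finger_force: 5.8
```

>>> {"method": "step_arm", "body": {"increments": [[[0,0,0.1],[0,0,0]],[[0,0,0.1],[0,0,0]],[[0.1,0,0.05],[0,0,0]],[[0.1,0,0.05],[0,0,0]],[[0.1,0,0.05],[0,0,0]],[[0.1,0,0],[0,0,0]],[[0.1,0,0],[0,0,0]],[[0.1,0,0],[0,0,0]],[[0,0,0],[0,0,0]],[[0,0,0],[0,0,0]]]}}

```text
clock: 15.2
tool_pos: [0.5173, 0.1771, 0.0183]
eef_rot: [1.0, -0.015, -0.017, 0.003]
contact_force: [-17.2, 1.2, -2.4]
opening: -0.0
finger_force: 8.3
```

>>> {"method": "step_arm", "body": {"increments": [[[0.1,0,0],[0,0,0]],[[0.1,0,0],[0,0,0]],[[0,0,0],[0,0,0]],[[0,0,0],[0,0,0]],[[0,0,0],[0,0,0]],[[0,0,0],[0,0,0]],[[0,0,0],[0,0,0]],[[0,0,0],[0,0,0]],[[0,0,0],[0,0,0]],[[0,0,0],[0,0,0]]]}}

```text
clock: 16.2
tool_pos: [0.5173, 0.1771, 0.018]
eef_rot: [1.0, -0.015, -0.019, 0.004]
contact_force: [-19.6, 1.9, -3.6]
opening: 0.009
finger_force: 9.6
```

>>> {"method": "step_arm", "body": {"increments": [[[0.1,0,0],[0,0,0]],[[0,0,0],[0,0,0]],[[0,0,0],[0,0,0]],[[0,0,0],[0,0,0]],[[0,0,0],[0,0,0]],[[0,0,0],[0,0,0]],[[0,0,0],[0,0,0]],[[0,0,0],[0,0,0]],[[0,0,0],[0,0,0]],[[0,0,0],[0,0,0]]]}}

```text
clock: 17.2
tool_pos: [0.5174, 0.1771, 0.0179]
eef_rot: [1.0, -0.015, -0.02, 0.004]
contact_force: [-20.3, 1.5, -3.1]
opening: 0.002
finger_force: 10.2
```

>>> {"method": "step_arm", "body": {"increments": [[[-1.5,0,0],[0,0,0]],[[-1.5,0,0],[0,0,0]],[[-1.0,0,0.5],[0,0,0]],[[0,0,2.5],[0,0,0]],[[0,0,4],[0,0,0]],[[0,3,3],[0,0,0]],[[0,4,0],[0,0,0]],[[0,4,0],[0,0,0]],[[0,2,0],[0,0,0]],[[0,0,0],[0,0,0]]]}}

```text
clock: 18.2
tool_pos: [0.4927, 0.3124, 0.1215]
eef_rot: [1.0, -0.014, -0.004, -0.001]
contact_force: [-0.4, 0.2, 0.2]
opening: 0.008
finger_force: 0.0
```

```bash
python3 m.py side s3; python3 m.py scene s3b; python3 - <<'E'
from h import *
z=np.load("scene0.npz");P=cloud("scene",z["d"]);h=P[150:195,215:266][z["d"][150:195,215:266]>0];h=h[(h[:,2]>.018)&(h[:,2]<.04)]
print("tin",cv2.boxPoints(cv2.minAreaRect(h[:,:2].astype(np.float32)*1000)).round())
E
```

```text
{'clock': 18.2, 'tool_pos': [0.4927, 0.3124, 0.1215], 'eef_rot': [0.9999, -0.0138, -0.0041, -0.001], 'contact_force': [-0.4406, 0.1804, 0.1909]}
-0.04 8 [0.4958 0.5449] 91 [0.5058 0.5565]
-0.01 4 0 20 [0.5525 0.5581]
0.02 27 [0.5298 0.5536] 17 [0.5533 0.5583]
0.05 76 [0.5253 0.552 ] 17 [0.5537 0.5597]
0.08 81 [0.5255 0.5538] 17 [0.5545 0.561 ]
0.11 65 [0.5266 0.5537] 15 [0.5552 0.5608]
0.14 64 [0.5261 0.5556] 17 [0.556  0.5612]
0.17 65 [0.5268 0.5559] 10 [0.5568 0.5608]
0.2 55 [0.5281 0.5569] 15 [0.557  0.5627]
0.23 51 [0.5284 0.5555] 11 [0.5577 0.5627]
0.26 3 0 10 [0.5586 0.5639]
0.29 2 0 10 [0.5595 0.5635]
0.32 4 0 11 [0.5594 0.5688]
y range [-0.05    0.2414]
{'clock': 18.25, 'tool_pos': [0.493, 0.309, 0.1213], 'eef_rot': [0.9999, -0.0154, -0.0044, 0.0005], 'contact_force': [0.1343, -0.3594, -0.2561]}
-0.04 5 0 82 [0.5069 0.5574]
-0.01 12 [0.5531 0.555 ] 22 [0.5536 0.5594]
0.02 31 [0.5286 0.5552] 20 [0.5543 0.5596]
0.05 91 [0.5261 0.556 ] 21 [0.5551 0.5606]
0.08 89 [0.5258 0.5564] 19 [0.5553 0.5604]
0.11 84 [0.5273 0.5565] 16 [0.5568 0.5612]
0.14 76 [0.5279 0.5574] 18 [0.5568 0.5619]
0.17 73 [0.5284 0.5585] 15 [0.5578 0.5634]
0.2 68 [0.5291 0.5591] 16 [0.5588 0.5647]
0.23 65 [0.5297 0.5593] 13 [0.5583 0.5648]
0.26 6 [0.5597 0.5614] 13 [0.56   0.5649]
0.29 5 0 14 [0.5606 0.5661]
0.32 6 [0.5609 0.562 ] 11 [0.5614 0.5666]
y range [-0.0319  0.2414]
tin [[545. 553.]
 [550. 455.]
 [617. 458.]
 [612. 557.]]
```

View pics/s3.png

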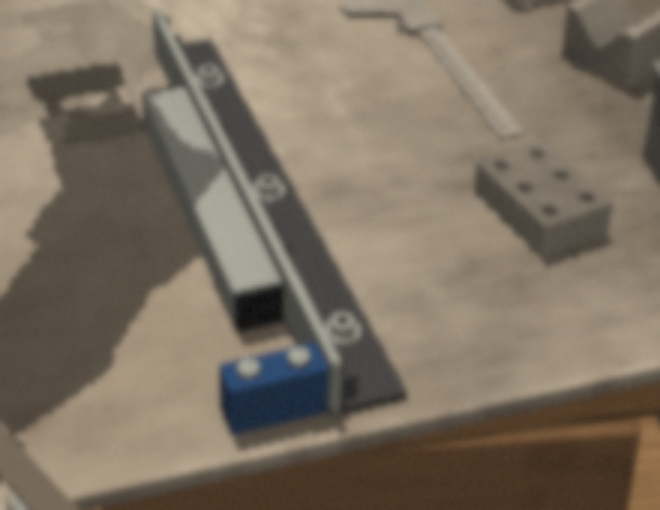

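>>> {"method": "step_arm", "body": {"increments": [[[1.5,-1,0],[0,0,0]],[[1.5,-1,0],[0,0,0]],[[1.5,-1,0],[0,0,0]],[[0.4,-0.6,-1],[0,0,0]],[[0,0,-2],[0,0,0]],[[0,0,-2],[0,0,0]],[[0,0,-2],[0,0,0]],[[0,0,-2],[0,0,0]],[[0,0,-1],[0,0,0]],[[0,0,0],[0,0,0]]], "fingers": 0, "grip_force": 60}}

```text
clock: 19.3
tool_pos: [0.5409, 0.2703, 0.0193]
eef_rot: [1.0, -0.017, -0.007, 0.002]
contact_force: [0.2, -0.4, 0.6]
opening: 0.006
finger_force: 0.0
```

>>> {"method": "step_arm", "body": {"increments": [[[0.25,0,-0.15],[0,0,0]],[[0,-0.5,-0.1],[0,0,0]],[[0,-0.4,0],[0,0,0]],[[0,-0.3,0],[0,0,0]],[[0,-0.3,0],[0,0,0]],[[0,-0.3,0],[0,0,0]],[[-0.05,-0.3,0],[0,0,0]],[[0,-0.3,0],[0,0,0]],[[0,-0.3,0],[0,0,0]],[[0,-0.3,0],[0,0,0]]]}}

```text
clock: 20.3
tool_pos: [0.5446, 0.2423, 0.019]
eef_rot: [1.0, -0.017, -0.004, 0.0]
contact_force: [0.7, 4.9, 4.8]
opening: 0.004
finger_force: 2.9
```

>>> {"method": "step_arm", "body": {"increments": [[[0,-0.3,0.1],[0,0,0]],[[-0.05,-0.3,0.1],[0,0,0]],[[0,-0.3,0],[0,0,0]],[[0,-0.3,0],[0,0,0]],[[-0.05,-0.3,0],[0,0,0]],[[0,-0.3,0],[0,0,0]],[[0,-0.3,0],[0,0,0]],[[0,-0.2,0],[0,0,0]],[[0,-0.2,0],[0,0,0]],[[0,-0.1,0],[0,0,0]]]}}

```text
clock: 21.3
tool_pos: [0.5432, 0.2151, 0.0206]
eef_rot: [1.0, -0.017, -0.005, 0.001]
contact_force: [-0.2, 1.3, -1.2]
opening: 0.005
finger_force: 0.7
```

>>> {"method": "step_arm", "body": {"increments": [[[0,-0.1,0],[0,0,0]],[[0,-0.1,0],[0,0,0]],[[0,-0.1,0],[0,0,0]],[[0,-0.1,0],[0,0,0]],[[0,-0.1,0],[0,0,0]],[[0,-0.1,0],[0,0,0]],[[0,-0.1,0],[0,0,0]],[[0,-0.1,0],[0,0,0]],[[0,-0.1,0],[0,0,0]],[[0,-0.1,0],[0,0,0]]]}}

```text
clock: 22.3
tool_pos: [0.5431, 0.2066, 0.0206]
eef_rot: [1.0, -0.017, -0.005, 0.0]
contact_force: [0.2, 5.1, -1.3]
opening: 0.003
finger_force: 2.4
```

>>> {"method": "step_arm", "body": {"increments": [[[0,-0.1,0],[0,0,0]],[[0,-0.1,0],[0,0,0]],[[0,-0.1,0],[0,0,0]],[[0,-0.1,0],[0,0,0]],[[0,-0.1,0],[0,0,0]],[[0,-0.1,0],[0,0,0]],[[0,0,0],[0,0,0]],[[0,0,0],[0,0,0]],[[0,0,0],[0,0,0]],[[0,0,0],[0,0,0]]]}}

```text
clock: 23.3
tool_pos: [0.5435, 0.2064, 0.021]
eef_rot: [1.0, -0.015, -0.004, -0.003]
contact_force: [-0.2, 12.9, -1.1]
opening: 0.007
finger_force: 6.3
```

>>> {"method": "step_arm", "body": {"increments": [[[0,-0.1,0],[0,0,0]],[[0,-0.1,0],[0,0,0]],[[0,-0.1,0],[0,0,0]],[[0,-0.1,0],[0,0,0]],[[0,-0.05,0],[0,0,0]],[[0,0,0],[0,0,0]],[[0,0,0],[0,0,0]],[[0,0,0],[0,0,0]],[[0,0,0],[0,0,0]],[[0,0,0],[0,0,0]]]}}

```text
clock: 24.3
tool_pos: [0.5439, 0.2062, 0.0213]
eef_rot: [1.0, -0.013, -0.003, -0.006]
contact_force: [-0.6, 20.1, -1.7]
opening: 0.008
finger_force: 9.7
```

>>> {"method": "step_arm", "body": {"increments": [[[0,-0.1,0],[0,0,0]],[[0,0,0],[0,0,0]],[[0,0,0],[0,0,0]],[[0,0,0],[0,0,0]],[[0,0,0],[0,0,0]],[[0,0,0],[0,0,0]],[[0,0,0],[0,0,0]],[[0,0,0],[0,0,0]],[[0,0,0],[0,0,0]],[[0,0,0],[0,0,0]]]}}

```text
clock: 25.3
tool_pos: [0.5439, 0.2062, 0.0214]
eef_rot: [1.0, -0.013, -0.003, -0.007]
contact_force: [-0.6, 21.6, -1.6]
opening: 0.004
finger_force: 10.4
```

>>> {"method": "step_arm", "body": {"increments": [[[0,0,0],[0,0,0]],[[0,0,0],[0,0,0]],[[0,0,0],[0,0,0]],[[0,1,0],[0,0,0]],[[0,1,0],[0,0,0]],[[0,1,0],[0,0,0]],[[0,1,0],[0,0,0]],[[-0.3,0,2],[0,0,0]],[[-0.5,0,4],[0,0,0]],[[-4,3,4],[0,0,0]]]}}

```text
clock: 26.3
tool_pos: [0.5082, 0.2529, 0.1133]
eef_rot: [1.0, -0.021, -0.002, 0.003]
contact_force: [0.5, 0.3, -0.1]
opening: 0.003
finger_force: 0.0
```

>>> {"method": "step_arm", "body": {"increments": [[[-4,4,0],[0,0,0]],[[-3,4,0],[0,0,0]],[[0,4,0],[0,0,0]],[[0,0,0],[0,0,0]],[[0,0,0],[0,0,0]],[[0,0,0],[0,0,0]],[[0,0,0],[0,0,0]],[[0,0,0],[0,0,0]],[[0,0,0],[0,0,0]],[[0,0,0],[0,0,0]]]}}

```text
clock: 27.3
tool_pos: [0.4387, 0.3723, 0.1118]
eef_rot: [1.0, -0.017, -0.005, 0.001]
contact_force: [-0.6, -0.8, 0.4]
opening: 0.009
finger_force: 0.0
```

```bash
python3 m.py scene s4;python3 m.py side s4b
```

```text
{'clock': 27.3, 'tool_pos': [0.4387, 0.3723, 0.1118], 'eef_rot': [0.9998, -0.0172, -0.005, 0.0011], 'contact_force': [-0.6256, -0.8496, 0.4205]}
-0.04 2 0 88 [0.5073 0.557 ]
-0.01 109 [0.521  0.5544] 23 [0.5536 0.5601]
0.02 100 [0.5223 0.5548] 21 [0.5537 0.5601]
0.05 92 [0.5229 0.5553] 20 [0.5555 0.5607]
0.08 88 [0.5247 0.5565] 17 [0.5555 0.5612]
0.11 81 [0.5259 0.5568] 16 [0.5564 0.5618]
0.14 76 [0.5267 0.5574] 14 [0.5574 0.5624]
0.17 73 [0.5282 0.5586] 16 [0.5581 0.5629]
0.2 10 [0.5586 0.5601] 17 [0.5589 0.5652]
0.23 7 [0.5595 0.5602] 14 [0.5594 0.5647]
0.26 8 [0.5593 0.5616] 13 [0.5594 0.5655]
0.29 7 [0.5595 0.5621] 10 [0.561  0.5663]
0.32 6 [0.5615 0.562 ] 14 [0.5616 0.5686]
y range [-0.0296  0.19  ]
{'clock': 27.35, 'tool_pos': [0.4387, 0.3724, 0.1118], 'eef_rot': [0.9998, -0.0171, -0.005, 0.001], 'contact_force': [-0.3538, -0.1487, 0.3055]}
-0.04 10 [0.4955 0.5526] 88 [0.5052 0.5572]
-0.01 106 [0.52   0.5525] 23 [0.5527 0.5581]
0.02 89 [0.5211 0.5532] 20 [0.553  0.5583]
0.05 82 [0.5225 0.5539] 19 [0.5538 0.5585]
0.08 76 [0.523  0.5545] 15 [0.5546 0.5595]
0.11 75 [0.5242 0.5544] 13 [0.5552 0.5593]
0.14 65 [0.5263 0.556 ] 15 [0.556  0.5604]
0.17 60 [0.5276 0.5564] 11 [0.5562 0.561 ]
0.2 4 0 15 [0.557  0.5654]
0.23 4 0 11 [0.5579 0.5629]
0.26 2 0 13 [0.5584 0.5636]
0.29 2 0 8 [0.5597 0.5636]
0.32 3 0 11 [0.5597 0.5671]
y range [-0.0503  0.1902]
```

View pics/s4b.png

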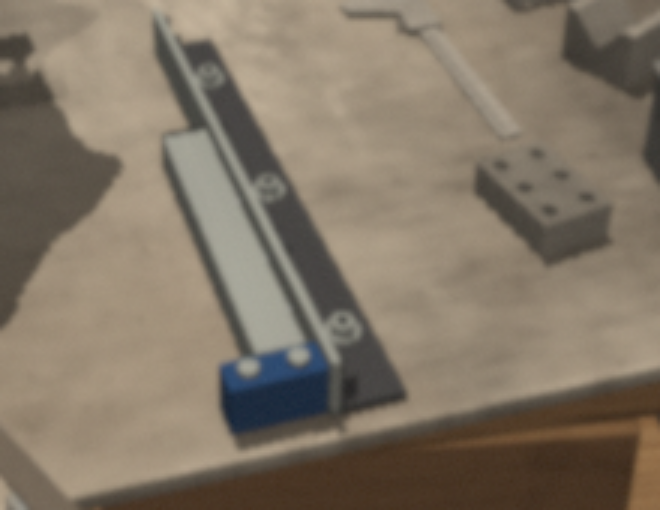

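The tube is at the stop: its end is at (280,350) against the blue block. The numbers show its stop end about 2–3 mm off the rail, so I'll press both halves again and repeat the end push with the finger slightly further from the rail.

>>> {"method": "step_arm", "body": {"increments": [[[1,-4,0],[0,0,0]],[[1,-4,0],[0,0,0]],[[1,-4,0],[0,0,0]],[[1,-4,0],[0,0,0]],[[1,-4,0],[0,0,0]],[[0,-4,-0.5],[0,0,0]],[[0,-4,-1],[0,0,0]],[[0,-4,-2],[0,0,0]],[[0,-1.5,-2],[0,0,0]],[[0,0,-2],[0,0,0]]]}}

```text
clock: 28.4
tool_pos: [0.4887, 0.0335, 0.0363]
eef_rot: [1.0, -0.02, -0.005, 0.002]
contact_force: [0.5, 0.4, -0.7]
opening: 0.01
finger_force: 0.0
```

>>> {"method": "step_arm", "body": {"increments": [[[0,0,-1.3],[0,0,0]],[[0,0,-0.6],[0,0,0]],[[0.5,0,0],[0,0,0]],[[0.5,0,0],[0,0,0]],[[0.4,0,0],[0,0,0]],[[0.2,0,0],[0,0,0]],[[0.2,0,0],[0,0,0]],[[0.2,0,0],[0,0,0]],[[0.2,0,0],[0,0,0]],[[0,0,0],[0,0,0]]]}}

```text
clock: 29.4
tool_pos: [0.5108, 0.0377, 0.0178]
eef_rot: [1.0, -0.017, -0.005, 0.001]
contact_force: [-0.3, -0.4, 0.0]
opening: 0.006
finger_force: 0.0
```

>>> {"method": "step_arm", "body": {"increments": [[[0.1,0,0],[0,0,0]],[[0.1,0,0],[0,0,0]],[[0.1,0,0],[0,0,0]],[[0.1,0,0],[0,0,0]],[[0.1,0,0.05],[0,0,0]],[[0.1,0,0.05],[0,0,0]],[[0.1,0,0.05],[0,0,0]],[[0.1,0,0.05],[0,0,0]],[[0.1,0,0],[0,0,0]],[[0,0,0],[0,0,0]]]}}

```text
clock: 30.4
tool_pos: [0.5142, 0.0375, 0.0187]
eef_rot: [1.0, -0.016, -0.01, 0.002]
contact_force: [-8.9, 0.4, -3.0]
opening: 0.005
finger_force: 4.3
```

>>> {"method": "step_arm", "body": {"increments": [[[0.1,0,0],[0,0,0]],[[0.1,0,0],[0,0,0]],[[0.1,0,0.05],[0,0,0]],[[0.1,0,0.05],[0,0,0]],[[0.1,0,0.05],[0,0,0]],[[0.1,0,0],[0,0,0]],[[0.1,0,0],[0,0,0]],[[0.1,0,0],[0,0,0]],[[0,0,0],[0,0,0]],[[0,0,0],[0,0,0]]]}}

```text
clock: 31.4
tool_pos: [0.5143, 0.0374, 0.0189]
eef_rot: [1.0, -0.016, -0.018, 0.002]
contact_force: [-18.7, 0.3, -3.5]
opening: 0.005
finger_force: 9.1
```

>>> {"method": "step_arm", "body": {"increments": [[[0,0,0],[0,0,0]],[[0,0,0],[0,0,0]],[[0,0,0],[0,0,0]],[[0,0,0],[0,0,0]],[[0,0,0],[0,0,0]],[[0,0,0],[0,0,0]],[[0,0,0],[0,0,0]],[[0,0,0],[0,0,0]],[[0,0,0],[0,0,0]],[[0,0,0],[0,0,0]]]}}

```text
clock: 32.4
tool_pos: [0.5142, 0.0374, 0.0189]
eef_rot: [1.0, -0.016, -0.018, 0.002]
contact_force: [-18.3, 1.4, -4.1]
opening: 0.003
finger_force: 9.1
```

>>> {"method": "step_arm", "body": {"increments": [[[0.1,0,-0.05],[0,0,0]],[[0.1,0,0],[0,0,0]],[[0,0,0],[0,0,0]],[[0,0,0],[0,0,0]],[[0,0,0],[0,0,0]],[[0,0,0],[0,0,0]],[[0,0,0],[0,0,0]],[[0,0,0],[0,0,0]],[[0,0,0],[0,0,0]],[[0,0,0],[0,0,0]]]}}

```text
clock: 33.4
tool_pos: [0.5143, 0.0374, 0.0182]
eef_rot: [1.0, -0.016, -0.02, 0.002]
contact_force: [-21.2, 0.4, -3.2]
opening: 0.004
finger_force: 10.5
```

>>> {"method": "step_arm", "body": {"increments": [[[0,0,0],[0,0,0]],[[0,0,0],[0,0,0]],[[0,0,0],[0,0,0]],[[-1,0,0],[0,0,0]],[[-1,0,0],[0,0,0]],[[-1,0,0],[0,0,0]],[[0,3,-0.2],[0,0,0]],[[0,3,0],[0,0,0]],[[0,3,0],[0,0,0]],[[0,0,0],[0,0,0]]]}}

```text
clock: 34.4
tool_pos: [0.5012, 0.1342, 0.0192]
eef_rot: [1.0, -0.013, -0.003, -0.002]
contact_force: [0.7, 0.2, -0.6]
opening: 0.008
finger_force: 0.0
```

>>> {"method": "step_arm", "body": {"increments": [[[0.5,0,0],[0,0,0]],[[0.5,0,0],[0,0,0]],[[0.2,0,0],[0,0,0]],[[0.2,0,0],[0,0,0]],[[0.2,0,0],[0,0,0]],[[0.2,0,0.05],[0,0,0]],[[0.2,0,0.05],[0,0,0]],[[0.2,0,0.05],[0,0,0]],[[0.2,0,0.05],[0,0,0]],[[0,0,0],[0,0,0]]]}}

```text
clock: 35.4
tool_pos: [0.5162, 0.1267, 0.0193]
eef_rot: [1.0, -0.016, -0.012, 0.003]
contact_force: [-10.0, -1.4, -3.0]
opening: 0.009
finger_force: 5.0
```

>>> {"method": "step_arm", "body": {"increments": [[[0.1,0,0.05],[0,0,0]],[[0.1,0,0.05],[0,0,0]],[[0.1,0,0.05],[0,0,0]],[[0.1,0,0],[0,0,0]],[[0.1,0,0],[0,0,0]],[[0,0,0],[0,0,0]],[[0,0,0],[0,0,0]],[[0,0,0],[0,0,0]],[[0,0,0],[0,0,0]],[[0,0,0],[0,0,0]]]}}

```text
clock: 36.4
tool_pos: [0.5163, 0.1266, 0.0199]
eef_rot: [1.0, -0.016, -0.017, 0.003]
contact_force: [-16.9, -0.6, -3.2]
opening: 0.006
finger_force: 7.9
```

>>> {"method": "step_arm", "body": {"increments": [[[0.1,0,0],[0,0,0]],[[0.1,0,-0.05],[0,0,0]],[[0.1,0,0],[0,0,0]],[[0.05,0,0],[0,0,0]],[[0,0,0],[0,0,0]],[[0,0,0],[0,0,0]],[[0,0,0],[0,0,0]],[[0,0,0],[0,0,0]],[[0,0,0],[0,0,0]],[[0,0,0],[0,0,0]]]}}

```text
clock: 37.4
tool_pos: [0.5163, 0.1266, 0.0192]
eef_rot: [1.0, -0.015, -0.02, 0.004]
contact_force: [-21.2, 0.7, 0.9]
opening: 0.004
finger_force: 10.5
```

>>> {"method": "step_arm", "body": {"increments": [[[0,0,0],[0,0,0]],[[0,0,0],[0,0,0]],[[0,0,0],[0,0,0]],[[0,0,0],[0,0,0]],[[0,0,0],[0,0,0]],[[0,0,0],[0,0,0]],[[-1.5,0,0],[0,0,0]],[[-1.5,0,0],[0,0,0]],[[-1,0,1],[0,0,0]],[[0,0,4],[0,0,0]]]}}

```text
clock: 38.4
tool_pos: [0.4889, 0.1275, 0.0702]
eef_rot: [1.0, -0.016, -0.008, 0.002]
contact_force: [0.3, -0.8, 0.3]
opening: 0.004
finger_force: 0.0
```

>>> {"method": "step_arm", "body": {"increments": [[[0,4,4],[0,0,0]],[[0,4,1],[0,0,0]],[[0,4,0],[0,0,0]],[[-2,4,0],[0,0,0]],[[-3,3,0],[0,0,0]],[[0,0,0],[0,0,0]],[[0,0,0],[0,0,0]],[[0,0,0],[0,0,0]],[[0,0,0],[0,0,0]],[[0,0,0],[0,0,0]]]}}

```text
clock: 39.4
tool_pos: [0.4432, 0.3118, 0.1173]
eef_rot: [1.0, -0.018, -0.005, 0.001]
contact_force: [-0.0, -0.4, -0.4]
opening: -0.0
finger_force: 0.0
```

```bash
python3 m.py scene s5;python3 m.py side s5b
```

```text
{'clock': 39.4, 'tool_pos': [0.4432, 0.3118, 0.1173], 'eef_rot': [0.9998, -0.0182, -0.0046, 0.0012], 'contact_force': [-0.0069, -0.3589, -0.371]}
-0.04 4 0 85 [0.5075 0.5572]
-0.01 105 [0.5245 0.5538] 24 [0.5534 0.5596]
0.02 98 [0.5252 0.5549] 21 [0.5537 0.5599]
0.05 92 [0.526  0.5555] 19 [0.5551 0.5606]
0.08 88 [0.527  0.5561] 19 [0.5556 0.5613]
0.11 79 [0.5277 0.5566] 17 [0.5564 0.561 ]
0.14 72 [0.5282 0.5571] 17 [0.5575 0.5617]
0.17 68 [0.5286 0.5584] 14 [0.5579 0.5632]
0.2 8 [0.5579 0.5598] 15 [0.5586 0.5653]
0.23 9 [0.5592 0.5604] 13 [0.5593 0.5647]
0.26 7 [0.5597 0.5613] 11 [0.5596 0.5648]
0.29 7 [0.5595 0.562 ] 13 [0.5604 0.5666]
0.32 6 [0.5619 0.5632] 10 [0.5603 0.5662]
y range [-0.0319  0.1898]
{'clock': 39.45, 'tool_pos': [0.4429, 0.312, 0.1172], 'eef_rot': [0.9998, -0.0179, -0.0047, 0.0011], 'contact_force': [0.8321, 0.0002, -0.3372]}
-0.04 7 [0.4958 0.5487] 94 [0.5056 0.5578]
-0.01 102 [0.5235 0.5518] 19 [0.5521 0.5572]
0.02 87 [0.5237 0.5528] 19 [0.5534 0.5583]
0.05 83 [0.525  0.5536] 22 [0.5537 0.5588]
0.08 75 [0.5252 0.5542] 16 [0.5546 0.5608]
0.11 69 [0.5257 0.5548] 16 [0.5551 0.5604]
0.14 64 [0.5264 0.5543] 14 [0.5559 0.5612]
0.17 56 [0.5272 0.5567] 14 [0.5564 0.5614]
0.2 7 [0.5481 0.5581] 11 [0.557  0.5642]
0.23 5 0 11 [0.5579 0.5629]
0.26 3 0 10 [0.559  0.5644]
0.29 2 0 7 [0.5597 0.5637]
0.32 4 0 11 [0.5597 0.566 ]
y range [-0.0499  0.1909]
```

>>> {"method": "step_arm", "body": {"increments": [[[3,-2.5,0],[0,0,0.5]],[[3,-2.5,0],[0,0,0]],[[2.5,-2.5,0],[0,0,0]],[[1.2,-1.2,-1],[0,0,0]],[[0,0,-2],[0,0,0]],[[0,0,-2],[0,0,0]],[[0,0,-2],[0,0,0]],[[0,0,-2],[0,0,0]],[[0,0,-0.8],[0,0,0]],[[0,0,0],[0,0,0]]]}}

```text
clock: 40.5
tool_pos: [0.5384, 0.2255, 0.0182]
eef_rot: [1.0, -0.013, -0.006, 0.002]
contact_force: [0.8, 0.2, 0.1]
opening: 0.002
finger_force: 0.0
```

>>> {"method": "step_arm", "body": {"increments": [[[0,-0.5,0],[0,0,0]],[[0,-0.3,0],[0,0,0]],[[0,-0.2,0],[0,0,0]],[[0,-0.2,0],[0,0,0]],[[0,-0.1,0],[0,0,0]],[[0,-0.1,0],[0,0,0]],[[0,-0.1,0],[0,0,0]],[[0,-0.1,0],[0,0,0]],[[0,0,0],[0,0,0]],[[0,0,0],[0,0,0]]]}}

```text
clock: 41.5
tool_pos: [0.539, 0.2101, 0.0191]
eef_rot: [1.0, -0.012, -0.005, 0.001]
contact_force: [0.1, 0.3, 0.1]
opening: 0.006
finger_force: 0.0
```

>>> {"method": "step_arm", "body": {"increments": [[[0.15,0,0],[0,0,0]],[[0,-0.1,0],[0,0,0]],[[0,-0.1,0],[0,0,0]],[[0,-0.1,0],[0,0,0]],[[0,-0.1,0],[0,0,0]],[[0,-0.1,0],[0,0,0]],[[0,-0.1,0],[0,0,0]],[[0,-0.1,0],[0,0,0]],[[0,-0.1,0],[0,0,0]],[[0,0,0],[0,0,0]]]}}

```text
clock: 42.5
tool_pos: [0.5406, 0.2066, 0.0193]
eef_rot: [1.0, -0.011, -0.004, -0.002]
contact_force: [0.0, 8.3, -1.3]
opening: 0.006
finger_force: 4.2
```

>>> {"method": "step_arm", "body": {"increments": [[[0,-0.1,0],[0,0,0]],[[0,-0.1,0],[0,0,0]],[[0,-0.1,0],[0,0,0]],[[0,-0.1,0],[0,0,0]],[[0,-0.1,0],[0,0,0]],[[0,0,0],[0,0,0]],[[0,0,0],[0,0,0]],[[0,0,0],[0,0,0]],[[0,0,0],[0,0,0]],[[0,0,0],[0,0,0]]]}}

```text
clock: 43.5
tool_pos: [0.5405, 0.2064, 0.0195]
eef_rot: [1.0, -0.009, -0.004, -0.005]
contact_force: [-1.7, 16.2, -2.1]
opening: 0.002
finger_force: 8.0
```

>>> {"method": "step_arm", "body": {"increments": [[[0,-0.1,0],[0,0,0]],[[0,-0.1,0],[0,0,0]],[[0,-0.1,0],[0,0,0]],[[0,0,0],[0,0,0]],[[0,0,0],[0,0,0]],[[0,0,0],[0,0,0]],[[0,0,0],[0,0,0]],[[0,0,0],[0,0,0]],[[0,0,0],[0,0,0]],[[0,0,0],[0,0,0]]]}}

```text
clock: 44.5
tool_pos: [0.5405, 0.2064, 0.0196]
eef_rot: [1.0, -0.008, -0.004, -0.006]
contact_force: [-1.2, 21.0, -1.1]
opening: 0.002
finger_force: 10.2
```

>>> {"method": "step_arm", "body": {"increments": [[[0,0,0],[0,0,0]],[[0,0,0],[0,0,0]],[[0,0,0],[0,0,0]],[[0,0,0],[0,0,0]],[[0,0,0],[0,0,0]],[[0,0,0],[0,0,0]],[[0,0.5,0],[0,0,0]],[[0,0.5,0],[0,0,0]],[[0,1,0],[0,0,0]],[[0,1,0],[0,0,0]]]}}

```text
clock: 45.5
tool_pos: [0.5406, 0.2231, 0.0191]
eef_rot: [1.0, -0.013, -0.005, 0.002]
contact_force: [0.5, 0.5, -0.0]
opening: 0.003
finger_force: 0.0
```

>>> {"method": "step_arm", "body": {"increments": [[[-0.3,1,0],[0,0,0]],[[0,0,2],[0,0,0]],[[-0.5,0,4],[0,0,0]],[[-4,3,4],[0,0,0]],[[-4,4,0],[0,0,0]],[[-2,4,0],[0,0,0]],[[0,2,0],[0,0,0]],[[0,0,0],[0,0,0]],[[0,0,0],[0,0,0]],[[0,0,0],[0,0,0]]]}}

```text
clock: 46.5
tool_pos: [0.4467, 0.3505, 0.1103]
eef_rot: [1.0, -0.014, -0.005, 0.002]
contact_force: [-0.3, -0.7, 0.7]
opening: 0.005
finger_force: 0.0
```

```bash
python3 m.py scene s6;python3 m.py side s6b
```

```text
{'clock': 46.5, 'tool_pos': [0.4467, 0.3505, 0.1103], 'eef_rot': [0.9999, -0.0139, -0.0049, 0.0021], 'contact_force': [-0.3173, -0.6593, 0.7193]}
-0.04 2 0 87 [0.5066 0.5577]
-0.01 100 [0.5245 0.5537] 23 [0.5533 0.5592]
0.02 98 [0.5246 0.5547] 20 [0.5548 0.5597]
0.05 92 [0.5253 0.5554] 20 [0.5549 0.56  ]
0.08 88 [0.5261 0.5564] 18 [0.5555 0.5616]
0.11 84 [0.5271 0.5571] 17 [0.5561 0.5616]
0.14 78 [0.528  0.5575] 18 [0.5566 0.5623]
0.17 73 [0.5283 0.5586] 15 [0.5578 0.5628]
0.2 9 [0.5579 0.5595] 14 [0.5578 0.564 ]
0.23 7 [0.5585 0.5606] 11 [0.5586 0.5645]
0.26 7 [0.5598 0.5608] 12 [0.5599 0.5641]
0.29 6 [0.5602 0.5618] 10 [0.5603 0.5662]
0.32 7 [0.5611 0.5624] 12 [0.5611 0.5672]
y range [-0.0292  0.1896]
{'clock': 46.55, 'tool_pos': [0.4467, 0.3505, 0.1103], 'eef_rot': [0.9999, -0.0141, -0.0049, 0.002], 'contact_force': [0.3176, 0.2291, -0.4478]}
-0.04 8 [0.4958 0.5525] 93 [0.5053 0.5575]
-0.01 99 [0.5237 0.5518] 21 [0.5528 0.5581]
0.02 80 [0.5245 0.5533] 21 [0.5533 0.5582]
0.05 83 [0.5249 0.5533] 17 [0.5538 0.559 ]
0.08 74 [0.5251 0.5542] 17 [0.5544 0.5607]
0.11 73 [0.5263 0.5546] 17 [0.5553 0.5599]
0.14 61 [0.5265 0.5563] 14 [0.5556 0.5613]
0.17 57 [0.527  0.5553] 10 [0.5568 0.5612]
0.2 5 0 12 [0.5574 0.5637]
0.23 2 0 13 [0.5578 0.5621]
0.26 5 0 11 [0.5585 0.5643]
0.29 4 0 8 [0.5599 0.5635]
0.32 3 0 12 [0.5595 0.5691]
y range [-0.0501  0.1902]
```

View pics/s6.png

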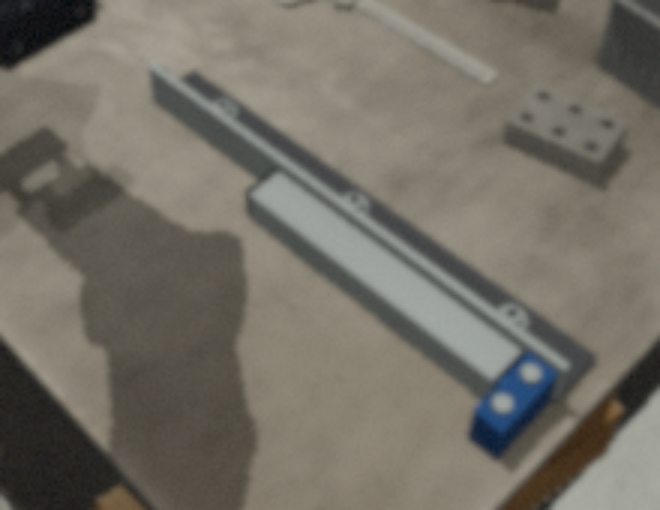

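The tube lies flush along the rail, from (265,180) to (515,370), and sits against the blue stop. The gripper is clear of it, so I'm handing the job in.

```bash
python3 -c "
from plant import r
print(r.finish_job())"
```

```text
the job is handed in; nothing more can be done
None
```

The job is handed in with the tube flush along the rail and against the blue stop at about 47 s; the first end push left its stop end 2–3 mm off the rail, so I pressed both halves and the end again, each finishing near 21 N (highest reading 24 N), and touched none of the bystanders.

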